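# Hold open the blocked sample chamber's sprung lid at its pointer

## Robot

A 7-joint arm with a two-finger parallel gripper is mounted at the origin on a cart in front of the work surface, level with it; the furniture and walls round the work are solid. World frame = base frame: x ahead of the robot, y to its left, z up, the work surface at z = 0. Lengths are in m, angles in rad, forces in N, time in s.
With the tool pointing down it reaches from about 0.4 to 0.75 m from the base axis. Payload 19.5 kg.
Tool frame: the origin (TCP) lies midway between the tips of the shut fingers; the grasp point (between the pads) lies 19 mm behind it; z points along the fingers, y is the line along which they close (so a half turn about z gives the same grasp; the last joint's range is limited). The gripper opens to 85 mm and grips with 20 to 120 N. Pads are 22 mm wide; open, the fingers measure 114 mm over their backs; the gripper's body (76 mm by 85 mm) begins 54 mm behind the grasp point. The pads swing forward as they close: fully open they stand 13 mm farther back than shut.
Start: joints at [1.064, 0.707, -0.028, 1.485, 0.022, 0.951, -0.075], TCP at [0.258, -0.514, 0.231] pointing down, gripper open.
Joint ranges: [-2.71, 2.71], [-0.32, 2.16], [-1.57, 1.52], [0, 2.45], [-1.46, 4.6], [0, 2.02], [-2.83, 2.83]. Speed limits (rad/s): [1.89, 1.89, 2.57, 2.57, 3.01, 3.01, 3.01].

## Interface

Orientations are given as a rotation vector (axis times angle).
In Python, from station import read_state, get_image, camera_info, job_done, search_frame gives the robot as it stands.
- The arm moves only by the shell command python3 -m jog 'ROWS' [OPENING] [FORCE]. ROWS is JSON, a list of rows, each a list of 4 numbers: the shift along the tool's x, y, z in mm, then the turn about the tool's z in rad. A call has 1 to 8 rows; each row shifts and turns the commanded pose from where the row before left it, along the tool's axes as they then stand; what a row does not reach is not made up. A row lasts 1/12 s, in which the tool goes at most 41.7 mm and 7.16 degrees, less where a joint would pass 70% of its speed; a pose out of reach is approached as far as the arm can. A call is refused whole if a number of a shift passes 41.7 or a number of a turn 0.125, either way. A call with a gripper value outside its range is refused whole. OPENING is the closure, from 0 (fully open) to 1 (shut), set as the call begins (- or left out, the last holds). The fingers move at their own pace and stop on an object; FORCE is the grip in N (left out, the last holds). Time passes only in rows, so rows that do not move let the fingers close. It gives the time, the measured TCP pose, the force, the opening and the grip force at its end, in the units of the state.
- read_state(): the state, without advancing time (a new reading comes with each control period).
- get_image(name): name is "scene" or "side" or "wrist"; returns the picture (480x640x3 uint8, red, green, blue); there is no depth.
- camera_info(name): a dict with "intrinsics" (3x3 intrinsics, pixels), "position" and "attitude" of the camera in the world; the wrist camera has in their place "tool_from_camera" (4x4, takes a point from camera to tool coordinates, whose origin is the TCP and whose axes are the flange's). Camera axes: x right, y up, looking along -z (the intrinsics and any distortion apply to the point x, -y, -z); pixel columns grow to the right and rows downward; lengths in m; the calibration is good to about 2 mm. A picture is of the moment at which its call begins: read the wrist's pose just before it. camera_info takes no time and is no camera call.
- job_done(): hands the job in; it is judged then, once.
Trained networks look in the newest picture that a camera, given by its name, has taken for a name from the list of things; names that differ only in an ending like _2 or _b are one class to them, and where a whole thing is asked for, a point or a joint stands for the part that bears it (a point fixed in the world has none). Each returns a list of dicts, best first, with "confidence" (0 to 1); they miss things now and then, are a little off and sometimes report something else, mostly with a low value. They report only what shows in the picture. A call takes as long as a camera call.
- search_frame(label, camera): "pixel" ([row, column] in pixels, amid what is visible of it).
The state is a dict: "t": time; "qpos": joint angles; "joint_vel": joint speeds; "joint_torque": joint torques, N m; "tcp_pos": TCP position; "ee_rot": TCP orientation; "ft_force": force on the tool from outside, world axes, zero at the start; "ft_torque": the same for the moment, N m; "width": finger opening in m; "finger_force": force on a finger pad.
Only numpy, scipy, OpenCV 4.12 (cv2) and the standard library are available. Lean on these libraries where they do the work, as an engineer would, in place of code of your own. Each camera call takes 0.05 s, during which the arm holds its last target. There are 200 camera calls.

## Task

Two identical sample chambers stand on the optical table, and only the one whose beam port, on its right-hand side, is covered by the finned beam block standing in front of it is safe to open (an iris on a post stands at the other's port). Lift that chamber's sprung lid by its T handle until the lid is in line with the pointer strip on the chamber's left side, and keep it there: the job ends with the gripper still holding the lid still at that angle. Do not open the other lid, and do not move the pointers or knock the things around.

Things in the scene. Friction and masses are not known exactly. Their poses are not given: they have to be found in the camera images.
- chamber_left_port (a point): Centre of the round beam port (aluminium ring, 36 mm across) on the right-hand side of the left chamber, 32 mm up. The chamber is a fixed dark metal box 110 mm deep (x), 100 mm wide (y), 63 mm high with the lid, on a 122 x 112 mm foot flange. Axes are the chamber's: x from front to back (away from the robot), y to its left, z up. The port looks along -y; the chamber's middle is 60 mm to +y of this point.
- chamber_left_hinge (a point): Middle of the left lid's hinge axis, at the chamber's rear top edge, 59 mm above the table; axes as the chamber's, the hinge axis is y. The lid is an aluminium plate 110 x 100 x 8 mm, its mid-plane through this axis, 0.12 to 0.25 kg.
- lid_left_handle (a point): Centre of the T handle's crossbar on the left lid: a dark round rod 14 mm thick, 36 mm long along y, flat ends, on a central stem 10 x 10 mm; its centre is 26 mm off the lid's top face. Axes are the lid's and turn with it (x from front edge to hinge, y left, z out of the top). It lies 87 mm before (-x) and 30 mm above (+z) the hinge axis, 89 mm over the table when shut.
- lid_left (a joint): Opening angle (rad) of the left lid: 0 shut, grows as the front edge goes up and back, stop at 1.5. A spring pulls it shut (0.12 N m when shut plus 0.2 N m per rad, plus its weight: about 2.5 to 5 N at the handle); it falls shut if let go.
- pointer_left (a joint): Angle (rad) of the left chamber's pointer above level, 0.45 to 1.0 at the start: the lid is in line with it when the lid's angle is the same. Held by friction; it swings if pushed.
- pointer_left_tip (a point): Free end of the left chamber's pointer: a steel strip 70 mm long, 6 mm wide, 3 mm thick, pivoted on the hinge axis at the chamber's left side (60 mm left of the middle, about 10 mm beside the lid's edge) on a dark disc 38 mm across with tick marks. x points along the strip from tip to pivot.
- chamber_right_port (a point): Centre of the round beam port (aluminium ring, 36 mm across) on the right-hand side of the right chamber, 32 mm up. The chamber is a fixed dark metal box 110 mm deep (x), 100 mm wide (y), 63 mm high with the lid, on a 122 x 112 mm foot flange. Axes are the chamber's: x from front to back (away from the robot), y to its left, z up. The port looks along -y; the chamber's middle is 60 mm to +y of this point.
- chamber_right_hinge (a point): Middle of the right lid's hinge axis, at the chamber's rear top edge, 59 mm above the table; axes as the chamber's, the hinge axis is y. The lid is an aluminium plate 110 x 100 x 8 mm, its mid-plane through this axis, 0.12 to 0.25 kg.
- lid_right_handle (a point): Centre of the T handle's crossbar on the right lid: a dark round rod 14 mm thick, 36 mm long along y, flat ends, on a central stem 10 x 10 mm; its centre is 26 mm off the lid's top face. Axes are the lid's and turn with it (x from front edge to hinge, y left, z out of the top). It lies 87 mm before (-x) and 30 mm above (+z) the hinge axis, 89 mm over the table when shut.
- lid_right (a joint): Opening angle (rad) of the right lid: 0 shut, grows as the front edge goes up and back, stop at 1.5. A spring pulls it shut (0.12 N m when shut plus 0.2 N m per rad, plus its weight: about 2.5 to 5 N at the handle); it falls shut if let go.
- pointer_right (a joint): Angle (rad) of the right chamber's pointer above level, 0.45 to 1.0 at the start: the lid is in line with it when the lid's angle is the same. Held by friction; it swings if pushed.
- pointer_right_tip (a point): Free end of the right chamber's pointer: a steel strip 70 mm long, 6 mm wide, 3 mm thick, pivoted on the hinge axis at the chamber's left side (60 mm left of the middle, about 10 mm beside the lid's edge) on a dark disc 38 mm across with tick marks. x points along the strip from tip to pivot.
- beam_block: Black finned beam block: an upright ribbed plate on a square foot, 50 x 50 x 76 mm, origin at the centre of its underside. Loose. It stands in front of one chamber's port, to the right of that chamber, its centre about 50 mm from the port.
- iris_post: Iris on a short post with a small foot: a black disc with a hole, 26 x 58 x 116 mm, origin at the centre of its underside. Loose. It stands in the same way in front of the other chamber's port; it does not stop the beam.
- adapter_b: Bystander: knurled steel ring adapter, 26 mm across, 15 mm high, on the table before the chambers; origin at the centre of its underside.
- fork_a: Bystander: black clamping fork lying flat on the table before the chambers, 75 x 34 x 15 mm; origin at the centre of its underside.
- air_blower: Bystander: rubber air blower standing upright to the left of the left chamber, 62 mm across, 133 mm high; origin at the centre of its underside.

How it is judged:
At the end, for the whole second after the job is handed in: The lid of the chamber with the beam block at its port stands within 0.075 rad (about 4 degrees) of its pointer and is still, the fingers bear on it with more than 1 N, and the other lid is shut (((horizontal distance between beam_block and chamber_left_port below 0.09 m and angle between the x axis of lid_left_handle and the x axis of pointer_left_tip, either way round below 0.075 rad and value of joint lid_left above 0.3 rad and velocity of joint lid_left between -0.06 and 0.06 rad/s and contact force between the fingers and lid_left above 1 N and value of joint lid_right below 0.08 rad) or (horizontal distance between beam_block and chamber_right_port below 0.09 m and angle between the x axis of lid_right_handle and the x axis of pointer_right_tip, either way round below 0.075 rad and value of joint lid_right above 0.3 rad and velocity of joint lid_right between -0.06 and 0.06 rad/s and contact force between the fingers and lid_right above 1 N and value of joint lid_left below 0.08 rad))); the arm keeps its last pose, push and grip.
It fails at once if the lid of the chamber without the beam block is opened (more than 0.15 rad) ((horizontal distance between beam_block and chamber_left_port below 0.09 m and value of joint lid_right above 0.15 rad) or (horizontal distance between beam_block and chamber_right_port below 0.09 m and value of joint lid_left above 0.15 rad)).
It fails at once if a pointer is moved (its tip by more than 10 mm) (distance of any of pointer_left_tip, pointer_right_tip from where it was at the start of the episode above 0.01 m).
It fails at once if the beam block, the iris or a bystander is shifted by more than 20 mm or tipped (distance of any of beam_block, iris_post, adapter_b, fork_a, air_blower from where it was at the start of the episode above 0.02 m or angle between any of beam_block, iris_post, adapter_b, fork_a, air_blower's own z axis and vertical above 0.4 rad).
It also fails if it takes over 32 s, if anything falls off the work surface, if the arm or the gripper's body presses on something with over 40 N, if the wrist force passes 120 N, or if a joint passes its speed limit or range.

## Working session

There is one attempt and no reset: what is moved stays moved. The work goes in short steps, Python scripts to look and compute and a shell command to move; the robot and the scene stay as the last step left them, time stands still between calls to the robot, and variables do not carry over. Pictures are saved under pics/ and viewed, at most 10 in all, crops included, and the job is handed in when it is done.

```bash
ls; mkdir -p pics; cat > h.py <<'E'
import numpy as np,cv2
from station import *
from scipy.spatial.transform import Rotation as R
def cam(n):
    c=camera_info(n);K=np.array(c["intrinsics"])
    if n=="wrist":
        s=read_state();T=np.eye(4);T[:3,:3]=R.from_rotvec(s["ee_rot"]).as_matrix();T[:3,3]=s["tcp_pos"]
        T=T@np.array(c["tool_from_camera"]);return K,T[:3,3],T[:3,:3]
    a=np.array(c["attitude"]);A=a if a.shape==(3,3) else R.from_rotvec(a).as_matrix()
    return K,np.array(c["position"]),A
def ray(C,px):
    K,p,A=C;d=np.linalg.inv(K)@[px[1],px[0],1];return p,A@(d*[1,-1,-1])
def onz(C,px,z):
    p,d=ray(C,px);return p+d*(z-p[2])/d[2]
def proj(C,P):
    K,p,A=C;q=(A.T@(np.array(P)-p))*[1,-1,-1];u=K@q;return u[1]/u[2],u[0]/u[2]
E
python3 - <<'E'
from h import *
for n in("scene","side"):
    print(camera_info(n))
    cv2.imwrite(f"pics/{n}0.png",get_image(n)[:,:,::-1])
    C=cam(n)
    for l,z in(("lid_left_handle",.089),("lid_right_handle",.089),("chamber_left_port",.032),("chamber_right_port",.032),("chamber_left_hinge",.059),("chamber_right_hinge",.059),("beam_block",.038),("iris_post",.058),("pointer_left_tip",.1),("pointer_right_tip",.1),("air_blower",.066)):
        print(n,l,[(np.round(r["pixel"]),round(r["confidence"],2),onz(C,r["pixel"],z).round(3)) for r in search_frame(l,n)[:2]])
s=read_state();print(s["tcp_pos"],s["ee_rot"],s["width"],s["t"])
E
```

```text
pics
{'intrinsics': array([[544.25646783,   0.        , 315.43234524],
       [  0.        , 544.25646783, 235.90480604],
       [  0.        ,   0.        ,   1.        ]]), 'position': array([-0.32700758,  0.69319313,  0.51168822]), 'attitude': array([ 0.66919699, -1.18077326, -1.79657734])}
scene lid_left_handle [(array([256., 243.]), 0.83, array([0.475, 0.382, 0.089]))]
scene lid_right_handle [(array([231., 385.]), 0.94, array([0.454, 0.093, 0.089]))]
scene chamber_left_port [(array([271., 244.]), 0.87, array([0.525, 0.361, 0.032]))]
scene chamber_right_port [(array([244., 385.]), 0.74, array([0.505, 0.052, 0.032]))]
scene chamber_left_hinge [(array([267., 241.]), 0.56, array([0.494, 0.379, 0.059])), (array([226., 429.]), 0.23, array([ 0.492, -0.051,  0.059]))]
scene chamber_right_hinge [(array([244., 384.]), 0.66, array([0.46 , 0.088, 0.059])), (array([220., 355.]), 0.46, array([0.587, 0.075, 0.059]))]
scene beam_block [(array([237., 208.]), 0.69, array([0.692, 0.374, 0.038])), (array([266., 304.]), 0.6, array([0.48 , 0.258, 0.038]))]
scene iris_post [(array([224., 429.]), 0.76,
[... 1105 characters left out ...]
4., 336.]), 0.6, array([0.53 , 0.307, 0.059]))]
side chamber_right_hinge [(array([308., 330.]), 0.71, array([0.527, 0.019, 0.059]))]
side beam_block [(array([258., 327.]), 0.62, array([0.511, 0.23 , 0.038])), (array([299., 325.]), 0.37, array([0.513, 0.07 , 0.038]))]
side iris_post [(array([350., 315.]), 0.87, array([ 0.504, -0.099,  0.058]))]
side pointer_left_tip []
side pointer_right_tip [(array([272., 339.]), 0.52, array([0.543, 0.089, 0.1  ]))]
side air_blower [(array([194., 295.]), 0.79, array([0.401, 0.511, 0.066])), (array([272., 280.]), 0.66, array([0.411, 0.124, 0.066]))]
[ 0.25772957 -0.51395764  0.23126554] [-3.05702451e+00 -7.23434947e-01  2.99687436e-05] 0.08537091053320528 1.2
```

```bash
python3 - <<'E'
import cv2
a=cv2.imread("pics/scene0.png")[160:340,140:480];cv2.imwrite("pics/sc.png",cv2.resize(a,None,fx=2.35,fy=2.35,interpolation=cv2.INTER_CUBIC))
a=cv2.imread("pics/side0.png")[160:400,200:440];cv2.imwrite("pics/sd.png",cv2.resize(a,None,fx=2.5,fy=2.5,interpolation=cv2.INTER_CUBIC))
E
```

```text
(no output)
```

View pics/sc.png

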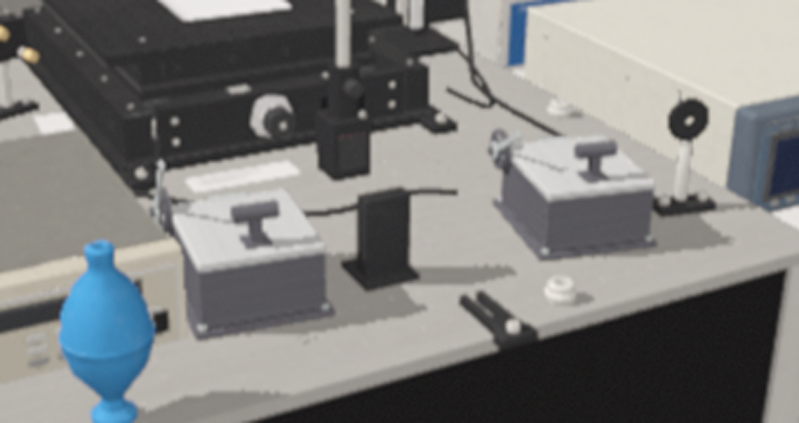

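View pics/sd.png

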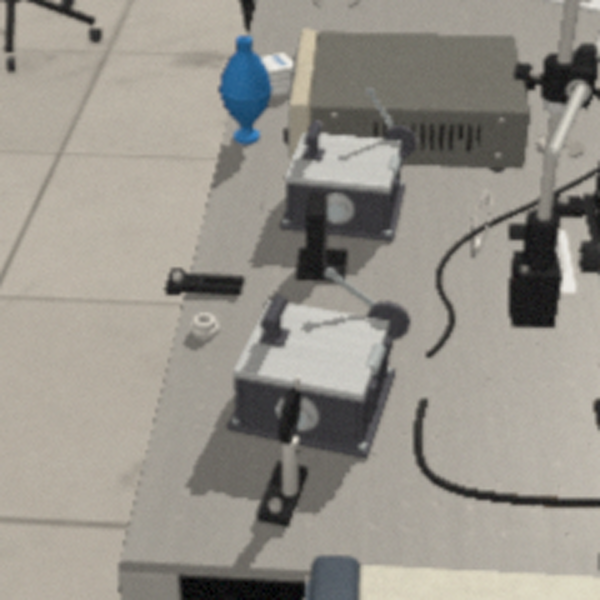

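The beam block (scene crop ~(385,240)) stands at the left chamber, the one beside the blue blower. The iris stands at the right chamber, so the left lid is the one to lift. I'll work out the rough geometry from the lid corners and pointer.

```bash
python3 - <<'E'
from h import *
C=cam("scene");D=cam("side")
f=lambda u,v:(160+v/2.35,140+u/2.35)
g=lambda u,v:(160+v/2.5,200+u/2.5)
for n,p in dict(BL=(175,207),BR=(283,190),FR=(325,243),FL=(185,268)).items(): print(n,onz(C,f(*p),.063).round(3))
for n,p in dict(BL=(310,133),BR=(397,188),FR=(288,178),BL2=(405,135)).items(): print("side",n,onz(D,g(*p),.063).round(3))
print("bar",[onz(C,f(*p),.089).round(3) for p in((234,213),(277,205))],onz(D,g(313,140),.089).round(3))
print("tip side",onz(D,g(370,92),.1).round(3),"disc",onz(D,g(402,142),.059).round(3))
s=read_state();print(R.from_rotvec(s["ee_rot"]).as_matrix().round(3))
E
```

```text
BL [0.582 0.398 0.063]
BR [0.573 0.306 0.063]
FR [0.469 0.317 0.063]
FL [0.479 0.426 0.063]
side BL [0.493 0.408 0.063]
side BR [0.588 0.3   0.063]
side FR [0.476 0.312 0.063]
side BL2 [0.598 0.411 0.063]
bar [array([0.499, 0.379, 0.089]), array([0.498, 0.344, 0.089])] [0.5   0.347 0.089]
tip side [0.558 0.439 0.1  ] disc [0.595 0.402 0.059]
[[ 0.894  0.448 -0.   ]
 [ 0.448 -0.894  0.   ]
 [ 0.    -0.    -1.   ]]
```

```bash
python3 -m jog '[[0,0,-14,0.115],[0,0,-14,0.115],[0,0,-14,0.115],[0,0,-14,0.115],[0,0,-14,0.115],[0,0,0,0]]' 0; python3 - <<'E'
from h import *
s=read_state();print(R.from_rotvec(s["ee_rot"]).as_matrix().round(3))
T=R.from_rotvec(s["ee_rot"]).as_matrix();p=s["tcp_pos"];
for w in ((.48,-.25,.3),(.52,.05,.3),(.42,.34,.3)): print((T.T@(np.array(w)-p)*1000).round());p=np.array(w)
print(camera_info("wrist"))
E
```

```text
t: 1.7
tcp_pos: [0.2581, -0.5146, 0.3035]
ee_rot: [3.133, -0.184, 0.003]
ft_force: [0.1, 0.6, 0.4]
width: 0.0858
finger_force: 0.0
[[ 0.993 -0.117  0.001]
 [-0.117 -0.993 -0.003]
 [ 0.002  0.003 -1.   ]]
[ 189. -289.    3.]
[   5. -303.   -1.]
[-133. -276.   -1.]
{'intrinsics': array([[334.93950503,   0.        , 315.88136499],
       [  0.        , 334.93950503, 239.73354115],
       [  0.        ,   0.        ,   1.        ]]), 'tool_from_camera': array([[ 1.38384059e-04,  9.53093748e-01,  3.02675220e-01,
         7.79823186e-02],
       [ 9.99999878e-01, -2.75692540e-04,  4.10924933e-04,
         6.32106520e-04],
       [ 4.75095285e-04,  3.02675126e-01, -9.53093669e-01,
        -1.42095291e-01],
       [ 0.00000000e+00,  0.00000000e+00,  0.00000000e+00,
         1.00000000e+00]])}
```

```bash
python3 -m jog '[[24,-36,0,0],[24,-36,0,0],[24,-36,0,0],[24,-36,0,0],[24,-36,0,0],[24,-36,0,0],[24,-36,0,0],[24,-36,0,0]]'; python3 -m jog '[[0,-38,0,0],[0,-38,0,0],[0,-38,0,0],[0,-38,0,0],[0,-38,0,0],[0,-38,0,0],[0,-38,0,0],[0,-38,0,0]]';  python3 -m jog '[[-16,-35,0,0],[-16,-35,0,0],[-16,-35,0,0],[-16,-35,0,0],[-16,-35,0,0],[-16,-35,0,0],[-16,-35,0,0],[0,0,0,0]]'
python3 - <<'E'
from h import *
C=cam("wrist");I=get_image("wrist");cv2.imwrite("pics/w1.png",I[:,:,::-1])
for l,z in(("lid_left_handle",.089),("chamber_left_hinge",.059),("beam_block",.038),("pointer_left_tip",.1),("chamber_left_port",.032)):
  print(l,[(np.round(r["pixel"]),round(r["confidence"],2),onz(C,r["pixel"],z).round(3)) for r in search_frame(l,"wrist")[:2]])
print(read_state()["t"])
E
```

```text
t: 2.37
tcp_pos: [0.4729, -0.2568, 0.3009]
ee_rot: [-3.137, 0.169, 0.0]
ft_force: [1.9, -0.3, 0.1]
width: 0.0854
finger_force: 0.0
t: 3.03
tcp_pos: [0.5052, 0.0454, 0.301]
ee_rot: [3.137, -0.168, -0.0]
ft_force: [1.2, -1.1, -0.3]
width: 0.0853
finger_force: 0.0
t: 3.7
tcp_pos: [0.4176, 0.3061, 0.3003]
ee_rot: [-3.136, 0.155, 0.004]
ft_force: [-0.9, 1.3, -0.2]
width: 0.0853
finger_force: 0.0
lid_left_handle [(array([101., 256.]), 0.8, array([0.53 , 0.354, 0.089]))]
chamber_left_hinge [(array([ 95., 253.]), 0.89, array([0.54 , 0.361, 0.059])), (array([ 43., 514.]), 0.27, array([0.561, 0.091, 0.059]))]
beam_block [(array([112., 355.]), 0.63, array([0.513, 0.252, 0.038]))]
pointer_left_tip [(array([ 65., 183.]), 0.64, array([0.566, 0.414, 0.1  ])), (array([ 85., 550.]), 0.57, array([0.516, 0.077, 0.1  ]))]
chamber_left_port [(array([ 95., 253.]), 0.93, array([0.543, 0.365, 0.032])), (array([101., 622.]), 0.38, array([ 0.495, -0.05 ,  0.032]))]
4.0
```

View pics/w1.png

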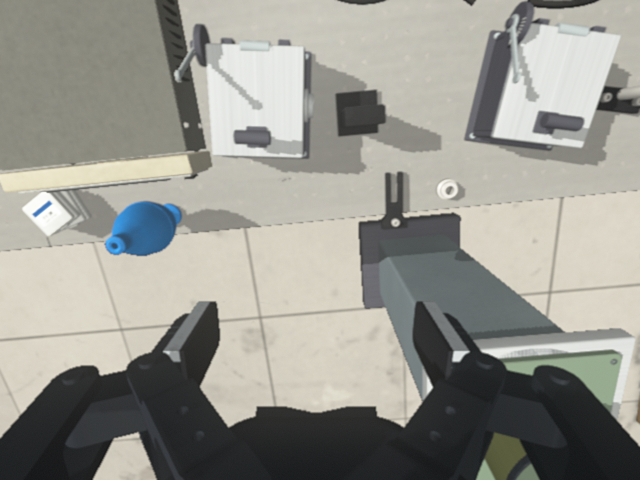

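```bash
python3 - <<'E'
from h import *
C=cam("wrist");S=cam("scene");D=cam("side")
for n,p,z in(("BL",(207,43),.063),("BR",(304,45),.063),("FR",(304,157),.063),("FL",(212,157),.063),("barL",(235,136),.089),("barR",(270,136),.089)):print(n,onz(C,p[::-1],z).round(3))
def tri(obs):
    A=0;b=0
    for c,px in obs:
        p,d=ray(c,px);d/=np.linalg.norm(d);M=np.eye(3)-np.outer(d,d);A=A+M;b=b+M@p
    return np.linalg.solve(A,b)
f=lambda u,v:(160+v/2.35,140+u/2.35);g=lambda u,v:(160+v/2.5,200+u/2.5)
P=tri([(C,(78,178)),(S,f(155,118)),(D,g(370,92))]);print("tip",P.round(4),[proj(c,P) for c in(C,S,D)])
P=tri([(C,(78,178)),(D,g(370,92))]);print("tip WD",P.round(4))
P=tri([(C,(45,200)),(S,f(160,203)),(D,g(402,142))]);print("disc",P.round(4),[proj(c,P) for c in(C,S,D)])
I=cv2.imread("pics/w1.png")[0:170,150:330];cv2.imwrite("pics/w1c.png",cv2.resize(I,None,fx=3.5,fy=3.5,interpolation=cv2.INTER_CUBIC))
I=cv2.imread("pics/scene0.png")[190:300,190:290];J=cv2.imread("pics/side0.png")[185:295,290:400]
cv2.imwrite("pics/pair.png",np.hstack([cv2.resize(I,(363,400),interpolation=cv2.INTER_CUBIC),cv2.resize(J,(400,400),interpolation=cv2.INTER_CUBIC)]))
E
```

```text
BL [0.597 0.388 0.063]
BR [0.584 0.292 0.063]
FR [0.476 0.305 0.063]
FL [0.487 0.406 0.063]
barL [0.506 0.371 0.089]
barR [0.502 0.336 0.089]
tip [0.5613 0.4038 0.1333] [(np.float64(71.64293350755005), np.float64(171.70713438087196)), (np.float64(218.15973822832595), np.float64(213.00648661086603)), (np.float64(191.77385740271927), np.float64(349.58206845007487))]
tip WD [0.5582 0.4052 0.1177]
disc [0.5968 0.4008 0.0599] [(np.float64(45.62660713401867), np.float64(195.89719828436685)), (np.float64(246.9154069837098), np.float64(210.42603120672828)), (np.float64(216.7658991233851), np.float64(361.6030782646386))]
```

View pics/w1c.png

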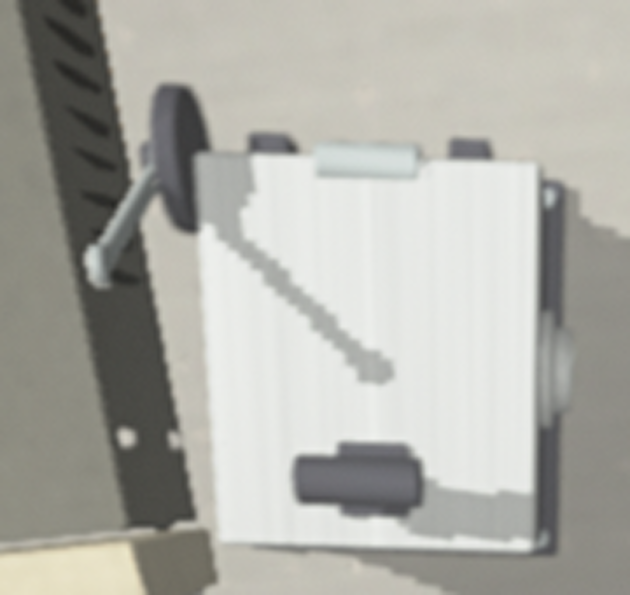

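View pics/pair.png

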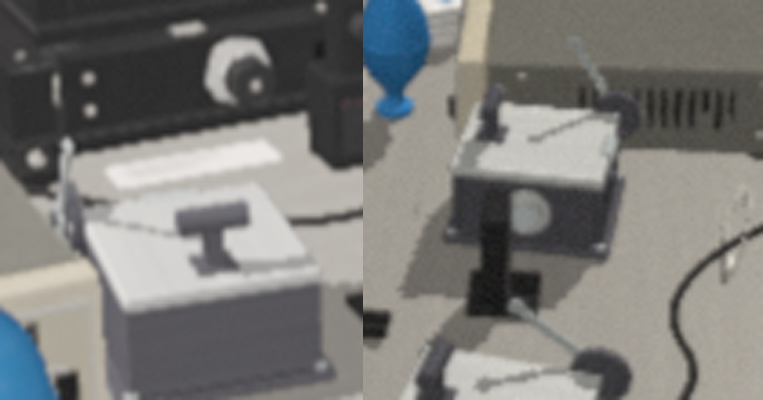

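```bash
cat > fit.py <<'E'
from h import *
from scipy.optimize import least_squares
C=cam("wrist");S=cam("scene");D=cam("side")
w=lambda u,v:(v/3.5,150+u/3.5);sc=lambda u,v:(190+v/3.636,190+u/3.63);sd=lambda u,v:(185+v/3.636,290+(u-363)/3.636)
def model(q):
    hx,hy,a,t=q;x=np.array([np.cos(a),np.sin(a),0]);y=np.array([-x[1],x[0],0]);z=np.array([0,0,1.])
    H=np.array([hx,hy,.059]);return lambda X,Y,Z:H+X*x+Y*y+Z*z
def pts(q):
    L=model(q);t=q[3];T=L(-.07*np.cos(t),.060,.07*np.sin(t))
    return [(C,w(195,153),L(0,.05,.004),1),(C,w(540,163),L(0,-.05,.004),1),(C,w(533,548),L(-.11,-.05,.004),1),(C,w(220,543),L(-.11,.05,.004),1),
     (C,w(358,480),L(-.087,0,.030),1),(C,w(97,268),T,1),(S,sc(66,148),T,1),(D,sd(574,40),T,1),
     (S,sc(212,217),L(-.087,0,.030),.7),(S,sc(88,226),L(0,.05,.004),.7),(S,sc(128,308),L(-.11,.05,.004),.7),(S,sc(318,268),L(-.11,-.05,.004),.7),
     (D,sd(494,110),L(-.087,0,.030),.7),(D,sd(610,187),L(0,-.05,.004),.7),(D,sd(458,173),L(-.11,-.05,.004),.7)]
f=lambda q:np.concatenate([k*(np.array(proj(c,P))-px) for c,px,P,k in pts(q)])
r=least_squares(f,[.59,.34,-.13,.8],loss="soft_l1");q=r.x
print(q.round(4),f(q).reshape(-1,2).round(1).tolist())
for m in range(3): # pointer angle from each camera alone
    rr=least_squares(lambda t:f([*q[:3],t[0]]).reshape(-1,2)[5+m],[.8]);print("theta",m,rr.x,rr.cost)
L=model(q);th=q[3];b=[L(-.087,0,.03),L(-.087*np.cos(th)+.03*np.sin(th),0,.087*np.sin(th)+.03*np.cos(th))]
print("bar shut/open",b[0].round(4),b[1].round(4));s=read_state();T=R.from_rotvec(s["ee_rot"]).as_matrix()
print("yaw",np.arctan2(T[1,0],T[0,0]),"to bar, tool mm",T.T@(b[0]-s["tcp_pos"])*1000)
E
python3 fit.py
```

```text
[ 0.5902  0.3412 -0.1397  0.977 ] [[-0.5, -1.1], [-0.1, -0.1], [2.0, 0.0], [0.7, -1.1], [-1.6, -0.1], [0.6, -0.6], [-3.8, 4.4], [0.8, 0.7], [-1.9, 2.3], [-5.4, 0.7], [-3.7, 1.9], [-1.7, 3.1], [-0.3, 0.6], [0.2, -0.8], [-0.3, -1.2]]
theta 0 [0.98204398] 0.26340466512253513
theta 1 [0.89439457] 13.20137104677909
theta 2 [0.96532391] 0.568597612353317
bar shut/open [0.504  0.3533 0.089 ] [0.5666 0.3445 0.1479]
yaw -0.11100134697628196 to bar, tool mm [ 75.86557207 -63.8466896  212.27487472]
```

```bash
python3 -m jog '[[20,-16,0,0.03],[20,-16,0,0],[18,-16,30,0],[17,-16,40,0],[0,0,40,0],[0,0,25,0],[0,0,0,0]]' 0.33
python3 - <<'E'
from h import *
C=cam("wrist");I=get_image("wrist");cv2.imwrite("pics/w2.png",I[:,:,::-1])
print([r for r in search_frame("lid_left_handle","wrist")[:2]],proj(C,[.504,.3533,.089]),read_state()["width"])
E
python3 - <<'E'
from h import *
s=read_state();T=R.from_rotvec(s["ee_rot"]).as_matrix()
print(T.T@(np.array([.504,.3533,.089])-s["tcp_pos"])*1000,np.arctan2(T[1,0],T[0,0]))
E
```

```text
t: 4.58
tcp_pos: [0.5007, 0.3496, 0.1656]
ee_rot: [3.129, -0.221, -0.009]
ft_force: [-0.1, -1.5, -0.4]
width: 0.0571
finger_force: 0.0
[{'pixel': [196.5, 295.2], 'confidence': 0.89}, {'pixel': [303.9, 470.5], 'confidence': 0.43}] (np.float64(247.2548322410522), np.float64(308.55294046241335)) 0.05711801303388206
[ 1.13122865 -2.52885547 82.16438889] -0.14098389836578656
```

View pics/w2.png

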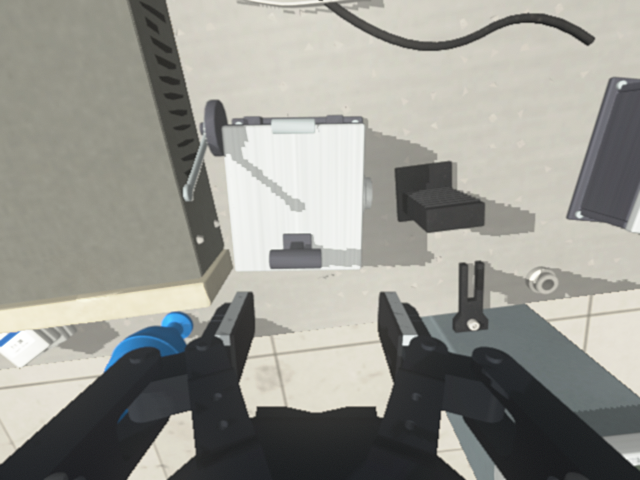

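The bar appears at ~(259,297), about 12 px from the prediction. My fit used the settled pose, but the first picture was taken while the arm was still moving. I'll retake it at rest and refit.

```bash
python3 - <<'E'
from h import *
import pickle
print(read_state()["tcp_pos"],np.abs(read_state()["joint_vel"]).max())
C=cam("wrist");I=get_image("wrist")[:,:,::-1];pickle.dump(C,open("C3.pkl","wb"))
cv2.imwrite("pics/w3.png",I);cv2.imwrite("pics/w3c.png",cv2.resize(I[90:290,170:390],None,fx=3,fy=3,interpolation=cv2.INTER_CUBIC))
E
```

```text
[0.50251664 0.35095984 0.17116438] 0.04241382602950932
```

View pics/w3c.png

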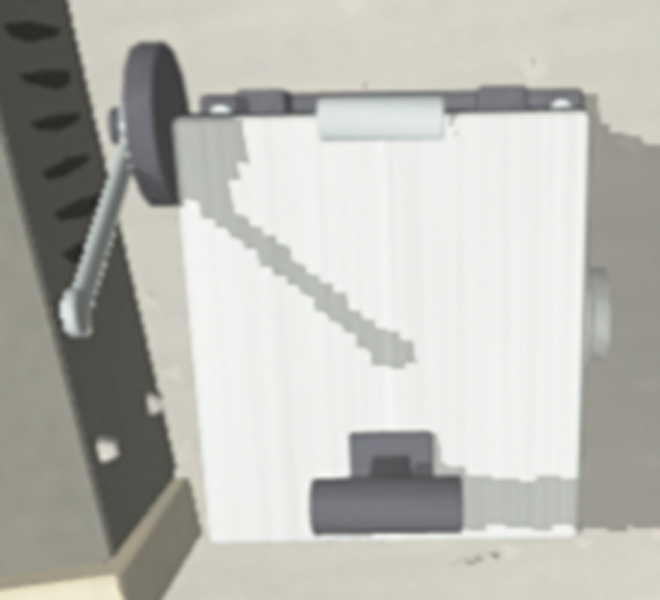

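```bash
python3 - <<'E'
s=open("fit.py").read()
s=s.replace('C=cam("wrist")','import pickle;C=pickle.load(open("C3.pkl","rb"))').replace('(v/3.5,150+u/3.5)','(90+v/3,170+u/3)')
for a,b in(("195,153","175,118"),("540,163","587,112"),("533,548","578,535"),("220,543","212,543"),("358,480","387,506"),("97,268","75,316")): s=s.replace(f"w({a})",f"w({b})")
s=s.replace("f=lambda q:np.concatenate([k*(np.array(proj(c,P))-px) for","f=lambda q:np.concatenate([k*(np.array(proj(c,P))-px+(np.array(q[4:6]) if c is S else q[6:8] if c is D else 0)) for")
s=s.replace("-.13,.8]","-.13,.8,0,0,0,0]").replace("[*q[:3],t[0]]","[*q[:3],t[0],*q[4:]]")
open("fit3.py","w").write(s)
E
python3 fit3.py
```

```text
Traceback (most recent call last):
  File "fit3.py", line 15, in <module>
    r=least_squares(f,[.59,.34,-.13,.8,0,0,0,0],loss="soft_l1");q=r.x
  File "fit3.py", line 14, in <lambda>
    f=lambda q:np.concatenate([k*(np.array(proj(c,P))-px+(np.array(q[4:6]) if c is S else q[6:8] if c is D else 0)) for c,px,P,k in pts(q)])
                                                                                                                                    ~~~^^^
  File "fit3.py", line 9, in pts
    L=model(q);t=q[3];T=L(-.07*np.cos(t),.060,.07*np.sin(t))
  File "fit3.py", line 6, in model
    hx,hy,a,t=q;x=np.array([np.cos(a),np.sin(a),0]);y=np.array([-x[1],x[0],0]);z=np.array([0,0,1.])
    ^^^^^^^^^
ValueError: too many values to unpack (expected 4)
```

```bash
sed -i 's/hx,hy,a,t=q;/hx,hy,a,t=q[:4];/' fit3.py; python3 fit3.py
```

```text
[ 0.5851  0.3515 -0.1286  0.9976  2.216   0.3966  1.7404  1.6862] [[-0.5, -0.8], [-0.3, 2.9], [2.4, 1.1], [1.1, -0.6], [-2.8, 0.6], [0.5, -1.9], [-0.1, 0.4], [0.6, 0.8], [1.1, 0.0], [-2.4, -1.9], [-0.4, -0.5], [1.2, 1.0], [-0.3, 0.6], [-0.1, -0.8], [-0.4, -1.1]]
theta 0 [0.99505211] 2.0029438818880436
theta 1 [0.99677687] 0.1091076033047487
theta 2 [0.97999679] 0.37801547955820974
bar shut/open [0.4988 0.3627 0.089 ] [0.5633 0.3543 0.1484]
yaw -0.14074702173553366 to bar, tool mm [ -5.7200875  -10.4785319   83.25501156]
```

```bash
python3 -m jog '[[-7,-10,0,0],[0,0,30,0],[0,0,30,0],[0,0,25,0],[0,0,16,0],[0,0,0,0],[0,0,0,0]]'; python3 -m jog '[[0,0,0,0],[0,0,0,0],[0,0,0,0],[0,0,0,0],[0,0,0,0],[0,0,0,0]]' 1 60;
python3 - <<'E'
from h import *
I=get_image("wrist");cv2.imwrite("pics/w4.png",I[:,:,::-1]);s=read_state();print(s["tcp_pos"],s["width"],s["finger_force"],s["ft_force"])
E
```

```text
t: 5.32
tcp_pos: [0.4966, 0.3633, 0.0707]
ee_rot: [-3.133, 0.219, -0.001]
ft_force: [-0.1, -0.2, 0.8]
width: 0.0573
finger_force: 0.0
t: 5.82
tcp_pos: [0.4971, 0.3641, 0.0714]
ee_rot: [-3.13, 0.219, -0.004]
ft_force: [-0.3, 5.5, 7.6]
width: 0.0346
finger_force: 59.0
[0.49709116 0.36412122 0.07143674] 0.03489424569633063 59.0327650308609 [-0.32749447  6.12112329  7.39445983]
```

View pics/w4.png

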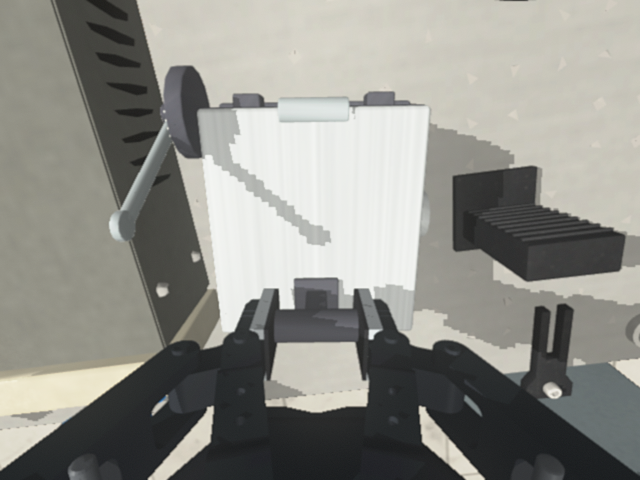

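```bash
python3 -m jog '[[3.4,0,-8.5,0],[4.3,0,-8.2,0],[5.1,0,-7.7,0],[5.8,0,-7.1,0],[6.4,0,-6.5,0],[7.1,0,-5.9,0],[0,0,0,0],[0,0,0,0]]';python3 -m jog '[[7.7,0,-5.1,0],[8.1,0,-4.3,0],[0,0,0,0],[8.5,0,-3.5,0],[7.6,0,-2.2,0],[0,0,0,0],[0,0,0,0],[0,0,0,0]]'
python3 - <<'E'
from h import *
for i in range(4): I=get_image("wrist");s=read_state()
C=cam("wrist");I=get_image("wrist")[:,:,::-1];J=get_image("side")[:,:,::-1];K=get_image("scene")[:,:,::-1]
import pickle;pickle.dump(C,open("C5.pkl","wb"))
c=lambda a,s:cv2.resize(a,s,interpolation=cv2.INTER_CUBIC)
cv2.imwrite("pics/w5.png",np.hstack([c(J[170:280,290:400],(400,400)),c(K[170:280,180:290],(400,400))]));cv2.imwrite("pics/w5w.png",I)
s=read_state();print(s["t"],s["tcp_pos"],s["width"],s["finger_force"],s["ft_force"])
E
```

```text
t: 6.53
tcp_pos: [0.5279, 0.3601, 0.1145]
ee_rot: [-3.13, 0.218, -0.0]
ft_force: [-1.9, 11.1, -8.4]
width: 0.0343
finger_force: 61.3
t: 7.2
tcp_pos: [0.5587, 0.3562, 0.1295]
ee_rot: [-3.13, 0.217, 0.002]
ft_force: [-4.4, 11.2, -4.5]
width: 0.0342
finger_force: 60.4
7.55 [0.5586238  0.3561392  0.12946692] 0.03395750272768386 60.413689613342285 [-4.40627376 12.63955239 -4.36893919]
```

View pics/w5.png

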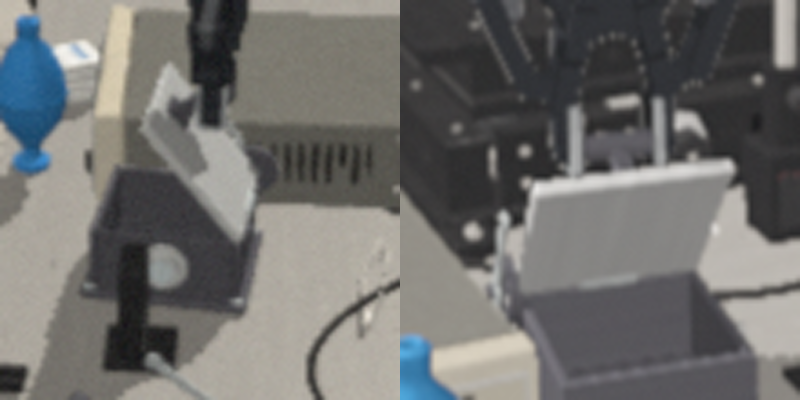

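View pics/w5w.png

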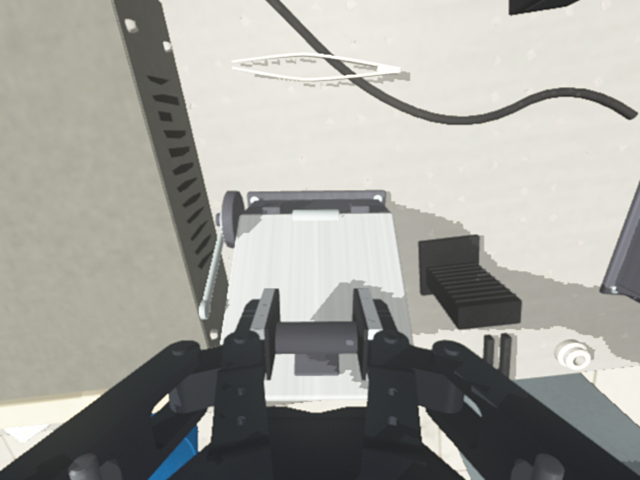

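```bash
python3 - <<'E'
from h import *
import pickle
from scipy.optimize import least_squares
C=pickle.load(open("C5.pkl","rb"));S=cam("scene");D=cam("side");k=110/400
sd=lambda u,v:(170+v*k,290+u*k);sc=lambda u,v:(170+v*k,180+(u-400)*k)
def pts(q):
    hx,hy,a,t,p=q[:5];x=np.array([np.cos(a),np.sin(a),0]);y=np.array([-x[1],x[0],0]);z=np.array([0,0,1.]);H=np.array([hx,hy,.059])
    W=lambda X,Y,Z,t:H+(X*np.cos(t)+Z*np.sin(t))*x+Y*y+(-X*np.sin(t)+Z*np.cos(t))*z
    return [(C,(398,410),W(-.11,-.05,.004,t)),(C,(213,237),W(0,.05,.004,t)),(C,(213,392),W(0,-.05,.004,t)),(C,(337,316),W(-.087,0,.03,t)),
      (D,sd(172,65),W(-.11,.05,.004,t)),(D,sd(145,127),W(-.11,-.05,0,t)),(D,sd(238,240),W(0,-.05,-.004,t)),
      (S,sc(733,163),W(-.11,-.05,0,t)),(S,sc(532,185),W(-.11,.05,0,t)),(S,sc(527,292),W(0,.05,-.004,t)),
      (C,(316,205),W(-.07,.06,0,p)),(S,sc(502,213),W(-.07,.06,0,p))]
o=lambda c,q:q[5:7] if c is S else q[7:9] if c is D else 0
f=lambda q:np.concatenate([np.array(proj(c,P))-px+o(c,q) for c,px,P in pts(q)])
g=lambda q:np.concatenate([f(q),np.array([(q[0]-.5851)/.003,(q[1]-.3515)/.003,(q[2]+.1286)/.02]),(q[5:]-[2.2,.4,1.7,1.7])/1.5])
r=least_squares(g,[.585,.3515,-.1286,.95,.98,2.2,.4,1.7,1.7],loss="soft_l1");print(r.x.round(3),f(r.x).reshape(-1,2).round(1).tolist())
E
```

```text
[ 0.585  0.353 -0.132  0.862  0.962 -0.411  0.579  0.858  1.796] [[3.5, 12.1], [-0.5, 0.3], [-1.4, 1.3], [0.0, -1.4], [-0.9, 0.1], [0.2, -0.3], [1.3, 0.1], [-0.1, 0.1], [0.7, 0.5], [-0.4, -3.3], [0.3, -4.2], [0.5, 0.3]]
```

```bash
python3 - <<'E'
import cv2
for n in("w4","w5w"):
    I=cv2.cvtColor(cv2.imread(f"pics/{n}.png"),6)
    print(n,[(r,int(I[r,284:292].mean()),int(I[r,345:352].mean())) for r in range(298,362,2)])
I=cv2.cvtColor(cv2.imread("pics/w5w.png"),6)
for r in range(300,404,8): print(r,I[r,370:440:3].tolist())
E
```

```text
w4 [(298, 235, 182), (300, 235, 182), (302, 235, 181), (304, 234, 182), (306, 236, 184), (308, 212, 129), (310, 72, 69), (312, 69, 78), (314, 71, 83), (316, 72, 90), (318, 75, 93), (320, 76, 97), (322, 79, 101), (324, 81, 106), (326, 85, 108), (328, 87, 84), (330, 87, 85), (332, 86, 87), (334, 86, 88), (336, 85, 87), (338, 84, 85), (340, 79, 77), (342, 125, 182), (344, 200, 207), (346, 199, 205), (348, 198, 205), (350, 199, 204), (352, 198, 206), (354, 199, 207), (356, 199, 207), (358, 200, 206), (360, 200, 204)]
w5w [(298, 232, 167), (300, 232, 166), (302, 232, 166), (304, 232, 166), (306, 232, 165), (308, 232, 166), (310, 231, 165), (312, 232, 165), (314, 232, 164), (316, 231, 163), (318, 232, 163), (320, 233, 158), (322, 112, 73), (324, 72, 72), (326, 79, 75), (328, 81, 78), (330, 83, 80), (332, 86, 82), (334, 89, 85), (336, 92, 89), (338, 95, 92), (340, 97, 116), (342, 99, 128), (344, 99, 122), (346, 99, 100), (348, 99, 100), (350, 97, 98), (352, 86, 97), (354, 212, 155), (356, 231, 165), (358, 229, 164), (360, 230, 164)]
300 [152, 89, 61, 61, 125, 170, 170, 167, 170, 166, 168, 1
[... 664 characters left out ...]
53, 55, 53, 54, 53, 53, 52, 53, 54, 54, 53, 48, 48, 48, 42, 61, 97, 161, 200, 232, 61, 52, 53]
356 [49, 53, 52, 53, 53, 53, 52, 53, 50, 47, 48, 48, 48, 48, 47, 46, 47, 47, 47, 47, 46, 45, 46, 48]
364 [47, 49, 50, 51, 50, 47, 46, 46, 46, 47, 47, 46, 45, 45, 47, 46, 46, 46, 46, 47, 46, 45, 47, 48]
372 [52, 54, 52, 52, 51, 50, 52, 50, 49, 49, 50, 49, 48, 48, 47, 53, 56, 57, 57, 57, 54, 51, 45, 43]
380 [50, 54, 52, 53, 52, 52, 51, 50, 51, 50, 50, 51, 50, 49, 49, 50, 56, 56, 57, 57, 58, 56, 57, 57]
388 [50, 52, 50, 52, 51, 51, 55, 72, 62, 50, 50, 51, 49, 49, 47, 50, 57, 56, 57, 57, 56, 55, 55, 56]
396 [52, 52, 52, 52, 50, 51, 51, 51, 51, 51, 49, 50, 49, 49, 48, 49, 55, 56, 55, 57, 57, 56, 56, 57]
```

```bash
cat > ang.py <<'E'
from h import *
from scipy.optimize import brentq
A=np.load("w4pose.npy",allow_pickle=True).item() if 0 else None
def wc(tcp,rv):
    c=camera_info("wrist");T=np.eye(4);T[:3,:3]=R.from_rotvec(rv).as_matrix();T[:3,3]=tcp;T=T@np.array(c["tool_from_camera"])
    return np.array(c["intrinsics"]),T[:3,3],T[:3,:3]
C4=wc([.49709,.36412,.07144],[-3.13,.219,-.004])
a=-.131;x=np.array([np.cos(a),np.sin(a),0]);y=np.array([-x[1],x[0],0]);z=np.array([0,0,1.])
H=onz(C4,(325.5,317),.089)+.087*x;H[2]=.059
W=lambda X,Y,Z,t:H+(X*np.cos(t)+Z*np.sin(t))*x+Y*y+(-X*np.sin(t)+Z*np.cos(t))*z
def th(C,row,X,Y,Z):return brentq(lambda t:proj(C,W(X,Y,Z,t))[0]-row,.3,1.4)
if __name__=="__main__":
    import pickle
    C5=pickle.load(open("C5.pkl","rb"));print("H",H)
    print("w4 back edge row",proj(C4,W(0,.05,.004,0)),proj(C4,W(0,-.05,.004,0)),"seen ~107,105; tip seen (236,122)")
    print("bar theta",th(C5,337.3,-.087,0,.03))
    for n,C,r in(("w3",pickle.load(open("C3.pkl","rb")),201),("w4",C4,234),("w5",C5,314)):print("ptr",n,th(C,r,-.07,.06,0),proj(C,W(-.07,.06,0,.98)),proj(C,W(0,.06,0,0)))
    I=cv2.cvtColor(cv2.imread("pics/w5w.png"),6)
    print([(r,int(I[r,274:284].mean()),int(I[r,345:352].mean())) for r in range(380,410,2)])
    for n,(c0,c1,r0,r1) in dict(w3=(185,205,185,205),w4=(105,140,205,245),w5w=(192,222,296,324)).items():
        G=cv2.imread(f"pics/{n}.png",0)[r0:r1,c0:c1];print(n);print("\n".join(" ".join(f"{v:3d}" for v in g[::2]) for g in G[::2]))
E
python3 ang.py
```

```text
H [0.58337978 0.35161228 0.059     ]
w4 back edge row (np.float64(111.60108661502929), np.float64(196.95920501617934)) (np.float64(109.35179267937035), np.float64(434.68178227740276)) seen ~107,105; tip seen (236,122)
bar theta 0.8853675719751378
ptr w3 0.968113643399092 (np.float64(200.00355333695794), np.float64(194.03979269423152)) (np.float64(131.37145298740253), np.float64(215.50744474794533))
ptr w4 1.0070887592710276 (np.float64(238.06169027939916), np.float64(117.4671836055086)) (np.float64(112.41296689657136), np.float64(177.10631681656622))
ptr w5 1.045455443302111 (np.float64(318.182317536932), np.float64(202.9337043582976)) (np.float64(218.7149301563309), np.float64(225.35728739022343))
[(380, 231, 226), (382, 231, 230), (384, 231, 230), (386, 231, 230), (388, 231, 230), (390, 231, 230), (392, 230, 230), (394, 232, 234), (396, 244, 247), (398, 246, 242), (400, 219, 236), (402, 165, 238), (404, 172, 241), (406, 138, 170), (408, 44, 45)]
w3
 86  74  75  74 105 173 137 107 119 102
 94  74  73 141 169 133 104 104 136  84
101  77  76 175 194 129 100 107 107  74
111  77 107 222
[... 1851 characters left out ...]
 142 174 143 122 129  91  86  86  88  87
173 151 112  86 116 178 157 119 117 103  85  86  86  88  87
172 168 126  84 177 203 170 117 117 110  85  85  87  88  87
171 170 127 120 225 222 174 115 118 112  84  85  85  88  86
172 173 143 141 243 233 177 113 119 113  84  86  85  87  87
173 173 159 152 248 240 184 112 119 117  84  85  86  86  87
173 173 167 151 247 242 194 113 117 103  85  85  86  86  85
174 174 172 153 244 244 202 115 115  87  85  86  86  86  86
173 173 173 151 223 238 215 123 112  85  85  86  86  85  85
173 171 172 164 161 210 200 158 101  84  85  85  86  85  85
172 173 173 170 121 102  87  87  84  86  84  86  85  85  84
172 172 172 174 146 106  81  84  85  84  84  86  86  84  83
```

```bash
python3 -m jog '[[0,0,0,0],[2,0,-0.7,0],[2,0,-0.7,0],[2,0,-0.6,0],[1.5,0,-0.4,0],[0,0,0,0],[0,0,0,0],[0,0,0,0]]' 1 90
cat > meas.py <<'E'
from ang import *
import pickle
C5=pickle.load(open("C5.pkl","rb"));print("w5 edge theta",th(C5,395,-.11,0,.004),"ptr end",th(C5,320,-.07,.06,0))
C=cam("wrist");I=get_image("wrist")[:,:,::-1];cv2.imwrite("pics/w6.png",I);G=cv2.cvtColor(I,6).astype(float)
p=G[:,284:292].mean(1);i=[r for r in range(300,380) if p[r]<150];row=(i[0]+i[-1])/2;print("bar rows",i[0],i[-1],"theta",th(C,row,-.087,0,.03))
print([(r,int(G[r,274:284].mean()),int(G[r,345:352].mean())) for r in range(380,416,2)])
for e in(.97,):
    r,c=map(int,proj(C,W(-.07,.06,0,e)));print("tip pred",r,c);print("\n".join(f"{q} "+" ".join(f"{int(v):3d}" for v in G[q,c-16:c+16:2]) for q in range(r-24,r+12,2)))
print("edge rows for .93,.96,.99",[proj(C,W(-.11,0,.004,t))[0].round(1) for t in(.93,.96,.99)],"tip",[proj(C,W(-.07,.06,0,t))[0].round(1) for t in(.93,.96,.99)])
s=read_state();print(s["t"],s["tcp_pos"],s["ft_force"],s["finger_force"])
E
python3 meas.py
```

```text
t: 8.22
tcp_pos: [0.5653, 0.3553, 0.1317]
ee_rot: [-3.13, 0.216, 0.004]
ft_force: [-9.6, 12.0, -3.9]
width: 0.0335
finger_force: 90.0Traceback (most recent call last):
  File "meas.py", line 3, in <module>
    C5=pickle.load(open("C5.pkl","rb"));print("w5 edge theta",th(C5,395,-.11,0,.004),"ptr end",th(C5,320,-.07,.06,0))
                                                              ~~^^^^^^^^^^^^^^^^^^^^
  File "ang.py", line 11, in th
    def th(C,row,X,Y,Z):return brentq(lambda t:proj(C,W(X,Y,Z,t))[0]-row,.3,1.4)
                               ~~~~~~^^^^^^^^^^^^^^^^^^^^^^^^^^^^^^^^^^^^^^^^^^^
    r = _zeros._brentq(f, a, b, xtol, rtol, maxiter, args, full_output, disp)
ValueError: f(a) and f(b) must have different signs
```

```bash
sed -i 's/,\.3,1\.4)$/,.6,1.4)/' ang.py; sed -i 's/print("w5 edge theta.*$/print("w5 edge rows",[(t,proj(C5,W(-.11,0,.004,t))[0].round(1)) for t in (.7,.8,.85,.9,.95,1.0)],"ptr end",th(C5,320,-.07,.06,0))/' meas.py; python3 meas.py
```

```text
w5 edge rows [(0.7, np.float64(406.5)), (0.8, np.float64(406.1)), (0.85, np.float64(404.9)), (0.9, np.float64(403.0)), (0.95, np.float64(400.3)), (1.0, np.float64(396.8))] ptr end 0.9475227132473459
bar rows 322 353 theta 0.960953159818286
[(380, 226, 225), (382, 226, 225), (384, 226, 225), (386, 226, 225), (388, 226, 225), (390, 226, 225), (392, 225, 225), (394, 225, 225), (396, 225, 224), (398, 227, 230), (400, 242, 246), (402, 247, 246), (404, 237, 234), (406, 145, 169), (408, 45, 46), (410, 48, 50), (412, 49, 50), (414, 48, 50)]
tip pred 327 206
303 170 172 170 127  91  85  84  80 181 223 173 126 120  89  87  89
305 172 173 174 134 103  85  84  78 199 216 160 123 103  85  88  89
307 174 175 176 151 110  87  83  82 199 208 147 120  97  86  86  87
309 175 173 175 166 114  89  80 116 197 157 127 120  87  85  86  88
311 174 174 174 171 130  99  98 178 167 132 116 128  89  85  85  88
313 175 173 174 175 138 100 125 207 188 134 114 100  84  84  85  87
315 175 173 174 174 152 110 200 227 206 126 115  98  85  85  86  86
317 173 174 174 175 169 117 220 238 216 122 115  98  85  85  85  85

[... 223 characters left out ...]
 173 167 171 239 236 157 121  88  84  84  84  82
327 174 174 174 175 173 174 136 165 199 178  98  84  84  86  85  81
329 172 173 173 174 173 174 152 108  87  88  83  85  84  85  85  79
331 172 174 174 172 171 174 170 118  87  83  83  84  84  87  84  78
333 174 174 173 171 171 171 173 124  99  83  83  83  81  83  83  78
335 173 172 172 171 170 171 174 142 104  83  82  85  98 102  98  83
337 174 172 171 170 170 172 173 155 114  86  82 110 137 123 124 121
edge rows for .93,.96,.99 [np.float64(409.5), np.float64(407.8), np.float64(405.9)] tip [np.float64(329.5), np.float64(328.0), np.float64(326.4)]
8.2667 [0.56528391 0.35531664 0.13169028] [-7.79551335 12.35051647 -2.21391001] 89.97464060783386
```

```bash
python3 -m jog '[[0.7,0,-0.2,0],[0.6,0,-0.2,0],[0,0,0,0],[0,0,0,0],[0,0,0,0],[0,0,0,0],[0,0,0,0],[0,0,0,0]]'; python3 -m jog '[[0,0,0,0],[0,0,0,0],[0,0,0,0],[0,0,0,0],[0,0,0,0],[0,0,0,0]]'; python3 meas.py | grep -E "bar|edge rows for|^[0-9.]+ \["
```

```text
t: 8.93
tcp_pos: [0.5664, 0.3552, 0.132]
ee_rot: [-3.13, 0.217, 0.005]
ft_force: [-9.2, 12.1, -2.9]
width: 0.0338
finger_force: 89.9
t: 9.43
tcp_pos: [0.5665, 0.3551, 0.132]
ee_rot: [-3.13, 0.217, 0.005]
ft_force: [-8.8, 11.7, -4.3]
width: 0.0334
finger_force: 89.9
bar rows 322 353 theta 0.9745802479416867
edge rows for .93,.96,.99 [np.float64(411.0), np.float64(409.4), np.float64(407.5)] tip [np.float64(331.1), np.float64(329.6), np.float64(328.0)]
9.4833 [0.56645588 0.35514846 0.13201794] [-8.94701863 11.73960837 -3.24681651] 89.94701385498047
```

```bash
python3 -c "
from station import *
print(job_done())"
```

```text
the job is handed in; nothing more can be done
None
```

I opened the left chamber, the one with the beam block, and handed the job in with the gripper still holding the lid at about 0.975 rad, against a measured pointer angle of 0.95 to 1.0 rad; the verdict was not shown to me.

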